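# Fit a new lamp in the photometer's bayonet lamp house

## Task

Take the new lamp (green grip) out of the blue caddy and fit it in the bayonet socket on top of the cream lamp house: find the entry slots by feel, push it in gently against the spring, twist it clockwise and let it rise into its notches so that it stays locked. Leave the spent lamp (black grip) and everything else on the bench where they are, and let go of the lamp.

Things in the scene. Friction and masses are not known exactly. Their poses are not given: they have to be found in the camera images.
- lamp_mid (a point): The new lamp's mid point: on its axis, 37 mm above its underside (half-way up). Upright, z up, 74 mm tall, 85 to 170 g. Green grip bar on top, 40 mm long (along the lamp's x), 14 mm wide (along y), filling the top 34 mm. It stands in a hole of the caddy. A half turn makes no difference.
- lamp: The new lamp's frame, origin at the centre of its underside. Below the grip: a white cylinder 30 mm in diameter, 40 mm high, foot chamfered. Two square steel lugs, in line with the grip bar at the lamp's +x and -x sides, 6 mm wide, 18 to 24 mm above the underside, reaching 23 mm from the axis.
- spent_mid (a point): The spent lamp's mid point: same shape and axes, black grip, brown body, in the caddy's other hole. Leave it there.
- caddy: Fixed blue block 75 x 190 x 30 mm, origin under its centre, two holes 110 mm apart along its y, 20 mm deep. The lamps' lugs rest on its top, so their undersides are 12 mm above the bench. The new lamp may be in either hole, turned up to 0.6 rad either way.
- lamp_house: Fixed cream box 160 (x) x 130 x 55 mm, origin under its centre. On it stands the socket: an upright turret 58 mm wide, 46 mm high. The turret yields downwards above about 3 N, by 1 mm per 3 N, up to 6 mm, and comes back. The lamp house must never feel more than 40 N from the lamp.
- port (a point): Centre of the socket's mouth in the rim plane, 101 mm above the bench; z up, x and y as the box's. Bore 32.5 mm. Two opposite entry slots through the rim, marked red on the turret's side, lie up to 0.33 rad either way off this x axis: see them from above or feel for them. A lug enters within 0.03 rad of the slot's middle. Lugs on the rim: lamp's underside 18 mm below it.
- plunger_rest (a point): Socket axis 22 mm below the rim: the sprung plunger's top at rest. Lugs in the slots, the lamp drops 4 mm off the rim to meet it: 3 N, plus 0.6 N per mm. With its underside 34 to 38 mm below the rim (10 to 13 N; the rim itself has then yielded some 3 mm) the lugs are under the 10 mm thick roof and the lamp can turn clockwise (from above); at 38 mm they meet the channel's floor.
- lock_level (a point): Socket axis 29 mm below the rim: where the locked lamp's underside is. The notches are 0.785 rad clockwise (from above) of the entry slots, with a stop about 0.06 rad past them. Let up there, the lamp rises 5 mm into the notches and the spring holds it with about 7 N. Unlocked, the spring lifts it 7 mm higher.
- beaker: Glass beaker, 68 mm wide, 90 mm tall, origin under its centre: a bystander.
- reagent: Amber bottle, 60 mm wide, 130 mm tall, origin under its centre: a bystander.
- driver: Screwdriver lying on the bench: a bystander.
- cuvette_box: Clear box, 80 x 60 x 35 mm, origin under its centre: a bystander.
Not all that is in view belongs to the job. Leave any brown look-alike of the lamp_house alone.

How it is judged (in metres and radians):
On the way, in this order (a step that is already met when the one before it is completed fails the run):
1. the new lamp is lifted out of the caddy (height (world z) of lamp above 0.045 m), for 0.1 s.
2. the lamp is pushed into the socket past its notch level, at least 3.5 mm deeper than where it locks (z of lamp in the frame of port below -0.0325 m and horizontal distance between lamp and port below 0.004 m), for 0.05 s.
At the end, for the whole second after the job is handed in: The new lamp sits upright (within 0.08 rad) on the socket's axis (within 4 mm), locked in its notches: its underside 29 mm (plus or minus 2.2 mm) below the rim plane, pressed up by the spring, at rest and released (z of lamp in the frame of port between -0.0312 and -0.0268 m and horizontal distance between lamp and port below 0.004 m and angle between lamp's own z axis and vertical below 0.08 rad and linear speed of lamp below 0.01 m/s); the robot touches nothing.
It fails at once if the lamp house feels more than 40 N from the lamp (contact force between lamp and lamp_house above 40 N).
It fails at once if the spent lamp is moved more than 15 mm (distance of spent_mid from where it was at the start of the episode above 0.015 m).
It fails at once if a bystander (beaker, bottle, screwdriver or clear box) is moved more than 25 mm (distance of any of beaker, reagent, driver, cuvette_box from where it was at the start of the episode above 0.025 m).
It also fails if it takes over 72 s, if anything falls off the work surface, if the arm or the gripper's body presses on something with over 40 N, if the wrist force passes 120 N, or if a joint passes its speed limit or range.

## Robot

A 7-joint arm with a two-finger parallel gripper is mounted at the origin on the work surface. World frame = base frame: x ahead of the robot, y to its left, z up, the work surface at z = 0. Lengths are in mm, angles in rad, forces in N, time in s.
With the tool pointing down it reaches from about 400 to 850 mm from the base axis. Payload 4.4 kg.
Tool frame: the origin (TCP) lies where the fingers leave the gripper's body, on its centre line; the fingertips stand 97 mm ahead of it and the grasp point (between the pads) lies 78 mm ahead of it; z points along the fingers, y is the line along which they close (so a half turn about z gives the same grasp; the last joint's range is limited). The gripper opens to 94 mm and grips with 3 to 60 N. Pads are 16 mm wide; open, the fingers measure 119 mm over their backs; the gripper's body (75 mm by 177 mm) begins 78 mm behind the grasp point.
Start: joints at [1.191, 0.628, 0.038, 1.517, -0.027, 0.996, -0.02], TCP at [200.664, -618.264, 302.678] pointing down, gripper open.
Joint ranges: [-3.06, 3.06], [-0.37, 2.12], [-1.25, 1.32], [0.18, 2.47], [-1.1, 4.24], [0.23, 1.98], [-2.94, 2.94]. Speed limits (rad/s): [2.57, 2.57, 3.14, 3.14, 3.14, 3.14, 3.14].

## Interface

Orientations are given as a rotation vector (axis times angle).
In Python, from cell import manip gives the robot as it stands.
- The arm moves only by the tool arm_command, never from a script. Its argument "increments" is a list of rows, each a list of 3 entries, a list of its own where there are three numbers: the shift along the tool's x, y, z in m, then the turn, a rotation vector about the tool's x, y, z in rad, then the finger opening in m, from 0 to 0.094. A call has 1 to 8 rows; each row is the pose to reach, as a shift and turn from the pose commanded when the call began, along the tool's axes at that moment; what a row does not reach only later rows make up. A row lasts 1/12 s, in which the tool goes at most 41.7 mm and 7.16 degrees, less where a joint would pass 70% of its speed; a pose out of reach is approached as far as the arm can. A call with a gripper value outside its range is refused whole. The fingers move at their own pace and stop on an object; the grip force is fixed at half the most. Time passes only in rows, so rows that repeat a pose let the fingers close. It gives the time, the measured TCP pose, the force, the opening and the grip force at its end, in the units of the state.
- manip.get_state(): the state, without advancing time (a new reading comes with each control period).
- manip.get_image(name): name is "side" or "top"; returns the picture (384x512x3 uint8, red, green, blue); there is no depth.
- manip.calibration(name): a dict with "fx", "fy", "cx", "cy" (pixels), "R" (3x3) and "t" (3): a world point X has camera coordinates R X + t. Camera axes: x right, y down, z forward; pixel columns grow to the right and rows downward; lengths in mm; the calibration is good to about 2 mm. A picture is of the moment at which its call begins. calibration takes no time and is no camera call.
- manip.finish_job(): hands the job in; it is judged then, once.
The state is a dict: "time_s": time; "joints": joint angles; "qd": joint speeds; "joint_efforts": joint torques, N m; "ee_pos": TCP position; "eef_rot": TCP orientation; "contact_force": force on the tool from outside, world axes, zero at the start; "torque": the same for the moment, N m; "gripper_width": finger opening in mm; "finger_force": force on a finger pad.
Only numpy, scipy, OpenCV 4.12 (cv2) and the standard library are available. Lean on these libraries where they do the work, as an engineer would, in place of code of your own. Each camera call takes 0.05 s, during which the arm holds its last target. There are 200 camera calls.

## Working session

There is one attempt and no reset: what is moved stays moved. The work goes in short steps, Python scripts to look and compute and a tool call to move; the robot and the scene stay as the last step left them, time stands still between calls to the robot, and variables do not carry over. Pictures are saved under pics/ and viewed, at most 10 in all, crops included, and the job is handed in when it is done.

Besides the shell and the picture viewer there is one more tool, called as name(argument=value, ...), one argument or row to a line, values as JSON. arm_command: Moves the arm, as the interface text tells. Its arguments: {"type":"object","properties":{"increments":{"type":"array","items":{"type":"array"}}},"required":["increments"]}

```bash
mkdir -p pics
cat > h.py <<'E'
import numpy as np, cv2
from cell import manip
def ray(name,u,v,z):
    c=manip.calibration(name);R=np.array(c["R"]);t=np.array(c["t"])
    d=R.T@np.array([(u-c["cx"])/c["fx"],(v-c["cy"])/c["fy"],1]);o=-R.T@t
    return o+d*(z-o[2])/d[2]
def proj(name,X):
    c=manip.calibration(name);p=np.array(c["R"])@np.array(X)+np.array(c["t"])
    return p[0]/p[2]*c["fx"]+c["cx"],p[1]/p[2]*c["fy"]+c["cy"]
E
python3 - <<'E'
from h import *
for n in("top","side"):
    im=np.array(manip.get_image(n));cv2.imwrite(f"pics/{n}0.png",im[:,:,::-1])
    c=manip.calibration(n);print(n,-np.array(c["R"]).T@np.array(c["t"]),c["fx"])
s=manip.get_state();print(s)
E
```

```text
top [ 420.78482823  -56.57247957 1210.79449105] 407.2706751378385
side [378.57983618 909.0346208  825.47540869] 464.25008744882507
{'time_s': 0.1, 'joints': array([ 1.19119999,  0.62923109,  0.03845155,  1.51824195, -0.027002  ,
        0.99633482, -0.01996853]), 'qd': array([ 0.0006678 , -0.0027204 , -0.0004738 , -0.00118468, -0.00046293,
        0.00123542,  0.0007983 ]), 'joint_efforts': array([ 4.72447631e-03, -5.50787473e+01,  1.14745215e+00, -1.87115407e+01,
       -5.23197209e-02,  1.91672822e-02,  2.32786726e-05]), 'ee_pos': array([ 200.53018511, -617.83734168,  301.86902708]), 'eef_rot': array([-3.10134443e+00, -4.90668308e-01,  4.44023758e-04]), 'contact_force': array([-0.14868059,  0.46222532, -0.47589013]), 'torque': array([-0.0137739 ,  0.0235846 , -0.02014523]), 'finger_force': 0.0, 'gripper_width': 93.93399586862223}
```

View pics/top0.png

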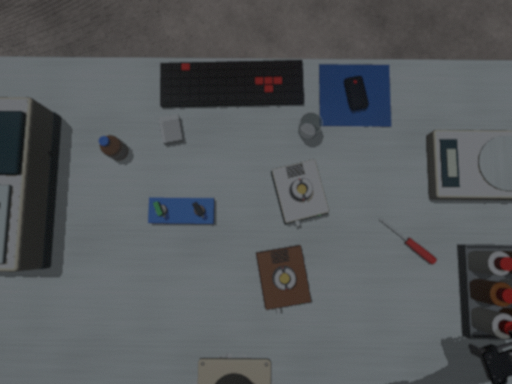

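View pics/side0.png

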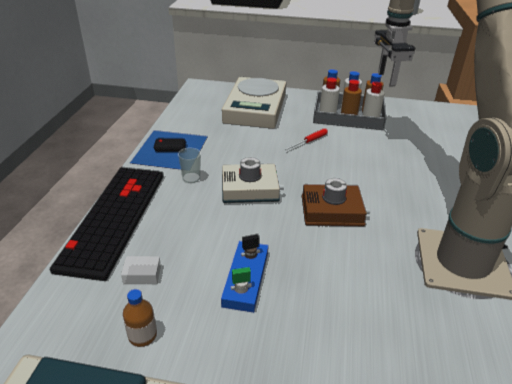

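The top view has the blue caddy at (181,211), with the green grip at (160,209) and the black grip at (200,210). Two lamp houses are in view: cream at (300,190) and a brown look-alike at (285,278). The task names the cream one, so I'll use that. I'll confirm it in an enlarged crop along with the measurements.

Run:
```python
from h import *
t=cv2.imread("pics/top0.png");s=cv2.imread("pics/side0.png")
def crop(i,x,y,w,h,k):return cv2.resize(i[y:y+h,x:x+w],None,fx=k,fy=k,interpolation=cv2.INTER_CUBIC)
a=crop(t,264,155,72,72,5.5555);b=crop(t,144,190,76,40,5.2);c=crop(s,215,150,72,60,5.5555);d=crop(s,215,228,60,90,4)
W=np.zeros((600,800,3),np.uint8)
W[:400,:400]=a[:400,:400]
W[400:600,:395]=b[:200,:395];W[:c.shape[0],400:400+c.shape[1]]=c[:,:400];W[333:593,400:640]=d[:260]
W=np.clip(W.astype(float)*1.3,0,255).astype(np.uint8)
cv2.imwrite("pics/crop1.png",W)
def comp(n,im,m,x0,y0,x1,y1,zs):
    k=np.zeros(m.shape,np.uint8);k[y0:y1,x0:x1]=m[y0:y1,x0:x1]
    ys,xs=np.nonzero(k)
    (r)=cv2.minAreaRect(np.c_[xs,ys].astype(np.float32))
    print(n,len(xs),xs.mean(),ys.mean(),r,[ray(n,xs.mean(),ys.mean(),z).round(1) for z in zs])
for n,im,box in(("top",t,(144,190,220,230)),("side",s,(215,228,275,318))):
    b,g,r=[im[...,i].astype(int) for i in range(3)]
    print(n);comp(n,im,(g>r+30)&(g>b+30),*box,(86,69))
    comp(n,im,(b>r+50)&(b>g+30),*box,(30,))
    comp(n,im,(np.maximum(np.maximum(r,g),b)<60),*box,(86,69))
for n,im,box in(("top",t,(264,155,336,230)),("side",s,(215,150,290,210))):
    b,g,r=[im[...,i].astype(int) for i in range(3)]
    comp(n,im,(r>g+40)&(r>b+40),*box,(101,))
    x0,y0,x1,y1=box
    print([(x,y,tuple(im[y,x][::-1])) for y,x in zip(*np.nonzero((r>g+25)&(r>b+25))) if x0<x<x1 and y0<y<y1])
```

```text
top
top 20 157.45 208.35 ((157.58621215820312, 208.46551513671875), (10.21324348449707, 1.8569533824920654), 68.19859313964844) [array([520.7, 216.2,  86. ]), array([522.2, 220.3,  69. ])]
top 1193 181.08633696563285 210.35959765297568 ((181.0, 210.0), (64.0, 24.0), 0.0) [array([520.3, 160.8,  30. ])]
top 123 190.130081300813 209.8617886178862 ((181.49998474121094, 209.0), (44.99999237060547, 11.999998092651367), -0.0) [array([517.2, 125.4,  86. ]), array([518.7, 128.2,  69. ])]
side
side 216 240.74537037037038 274.6296296296296 ((241.1099853515625, 274.76995849609375), (12.869343757629395, 17.5362491607666), 81.8698959350586) [array([520.5, 229.1,  86. ]), array([523.8, 213.4,  69. ])]
side 1575 244.51238095238097 279.4838095238095 ((243.7313995361328, 275.2049865722656), (34.407405853271484, 70.8760757446289), 13.091893196105957) [array([519.7, 190.5,  30. ])]
side 252 250.37301587301587 244.3015873015873 ((250.5, 246.0), (22.0, 15.0), 90.0) [array([518.2, 131.7,  86. ]), array([521.4, 113.8,  69. ])]
top 0 nan nan ((0.0, 0.0), (0.0, 0.0), 0.0) [array([nan, nan, nan])]
[]
side 4 23
[... 388 characters left out ...]
, (np.int64(239), np.int64(170), (np.uint8(123), np.uint8(79), np.uint8(73))), (np.int64(260), np.int64(170), (np.uint8(109), np.uint8(81), np.uint8(74))), (np.int64(239), np.int64(171), (np.uint8(122), np.uint8(79), np.uint8(73))), (np.int64(260), np.int64(171), (np.uint8(107), np.uint8(79), np.uint8(73))), (np.int64(239), np.int64(172), (np.uint8(121), np.uint8(78), np.uint8(72))), (np.int64(260), np.int64(172), (np.uint8(98), np.uint8(72), np.uint8(66))), (np.int64(239), np.int64(173), (np.uint8(109), np.uint8(72), np.uint8(67))), (np.int64(260), np.int64(173), (np.uint8(84), np.uint8(57), np.uint8(52)))]<stdin>:14: RuntimeWarning: Mean of empty slice.
  ret = ret.dtype.type(ret / rcount)
```

View pics/crop1.png

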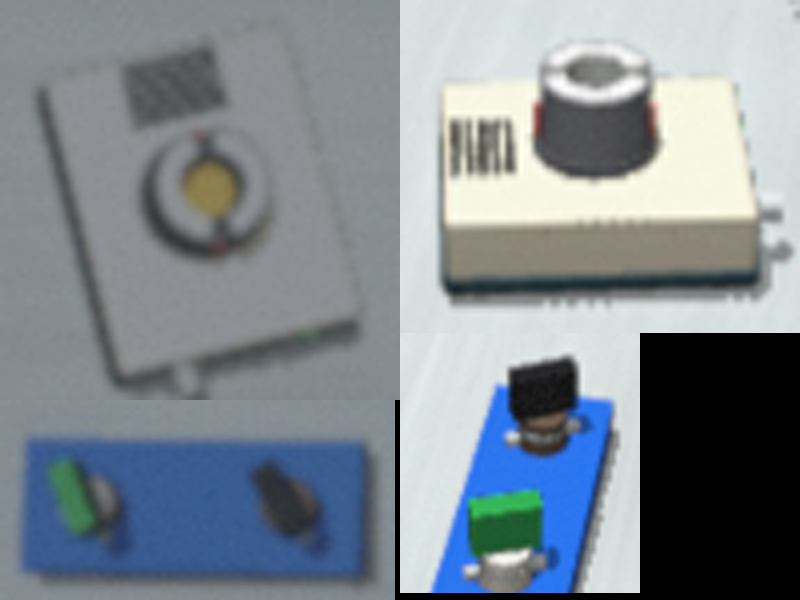

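The crop confirms the cream house: white-rimmed turret, with red slot marks at crop (199,133) and (220,250). The green grip is in the caddy's left (+y) hole, turned about +0.3 rad, and the black grip is in the other hole. Next I'll refine the numbers.

```bash
cat >> h.py <<'E'
def avg(n,k=4): return np.mean([np.array(manip.get_image(n)).astype(float) for _ in range(k)],0)
def up(im,x,y,w,h,k=8): return cv2.resize(im[y:y+h,x:x+w].astype(np.float32),None,fx=k,fy=k,interpolation=cv2.INTER_CUBIC)
def back(p,x,y,k=8): return (np.asarray(p,float)+.5)/k-.5+np.array([x,y])
def big(m):
    cs,_=cv2.findContours(m.astype(np.uint8),cv2.RETR_EXTERNAL,cv2.CHAIN_APPROX_NONE);return max(cs,key=cv2.contourArea)[:,0]
def world(n,P,z): return np.array([ray(n,u,v,z)[:2] for u,v in P])
def rect(W):
    c,s,a=cv2.minAreaRect(W.astype(np.float32));return np.round(c,1),np.round(s,1),a
E
python3 - <<'E'
from h import *
T=avg("top");S=avg("side");np.save("T0.npy",T);np.save("S0.npy",S)
for n,I,box,zs in(("top",T,(144,190,40,40),(86,)),("side",S,(225,258,35,40),(86,))):
    u=up(I,*box);r,g,b=u[...,0],u[...,1],u[...,2];e=g-np.maximum(r,b)
    m=e>0.4*e.max();c=big(m);v=g[m];print(n,"green levels",np.percentile(v,[5,25,50,75,95]).round(),"emax",e.max())
    for z in zs:print(z,rect(world(n,back(c,*box[:2]),z)))
    th=(np.percentile(v,90)+np.percentile(v,10))/2;c=big(m&(g>th));print(" bright top",len(c),rect(world(n,back(c,*box[:2]),86)))
for n,I,box in(("top",T,(140,185,85,50)),("side",S,(215,232,70,85))):
    u=up(I,*box);r,g,b=u[...,0],u[...,1],u[...,2];e=b-r
    c=big(e>.5*np.percentile(e,95));print(n,"caddy",rect(world(n,back(c,*box[:2]),30)))
# rim
for n,I,box in(("top",T,(284,170,36,36)),("side",S,(232,152,36,30))):
    u=up(I,*box).mean(2)
    print(n,"levels",np.percentile(u,[5,25,50,75,95]).round())
    for row in I[box[1]:box[1]+box[3],box[0]:box[0]+box[2]].mean(2).astype(int)[2:32]:print(*row)
E
```

```text
top green levels [67. 85. 94. 96. 98.] emax 33.923866
86 (array([521. , 215.5]), array([38.3, 13.7]), 23.928630828857422)
 bright top 226 (array([521.4, 217.1]), array([36.3, 11. ]), 23.561315536499023)
side green levels [ 69.  71.  72. 135. 142.] emax 84.00503
86 (array([519.5, 229.4]), array([41.4, 38.8]), 22.542259216308594)
 bright top 326 (array([522.9, 217.2]), array([38.3, 13.6]), 23.193241119384766)
top caddy (array([521. , 162.1]), array([191.4,  76.5]), 89.99266815185547)Traceback (most recent call last):
  File "<stdin>", line 10, in <module>
  File "h.py", line 15, in world
    def world(n,P,z): return np.array([ray(n,u,v,z)[:2] for u,v in P])
                                       ~~~^^^^^^^^^
  File "h.py", line 4, in ray
    c=manip.calibration(name);R=np.array(c["R"]);t=np.array(c["t"])
ValueError: time passes only in moves, steps and waits
```

```bash
sed -i 's/^from cell import manip/from cell import manip\nimport functools\ncal=functools.cache(manip.calibration)/; s/c=manip.calibration(name)/c=cal(name)/' h.py
python3 - <<'E'
from h import *
T=np.load("T0.npy");S=np.load("S0.npy")
# house box top (top view): bright contour at z=55; rim at z=101
box=(262,152,76,80);u=up(T,*box).mean(2);print(np.percentile(u,[10,50,90]))
for n,I,box in(("top",T,(284,170,36,36)),("side",S,(234,154,32,26))):
    print(n)
    for row in I[box[1]:box[1]+box[3],box[0]:box[0]+box[2]].mean(2).astype(int):print(*row)
E
```

```text
[ 80.4567543  107.52496338 111.37497711]
top
109 103 89 74 72 72 68 65 69 73 70 64 61 63 67 68 65 66 71 80 94 106 111 112 110 110 110 111 110 111 112 111 109 104 101 106
110 105 91 75 71 72 70 65 65 67 69 69 62 60 65 68 67 65 64 69 87 103 111 111 111 111 111 111 111 111 110 111 110 106 105 107
111 108 95 78 67 69 70 68 65 64 69 70 65 61 60 63 67 67 62 64 82 101 110 111 111 111 110 111 111 111 111 111 110 108 106 107
111 109 100 82 68 67 70 70 66 64 65 68 69 68 62 62 68 71 68 68 81 99 109 111 111 111 111 111 110 111 110 111 111 109 105 103
112 110 103 87 71 66 65 65 66 67 66 66 70 71 68 66 71 79 83 86 92 102 109 111 111 111 111 110 112 110 111 111 111 109 105 102
111 110 104 90 77 71 67 64 66 70 71 69 73 79 83 85 89 96 101 104 106 108 110 111 111 111 111 111 111 111 110 111 111 110 107 105
111 110 107 97 82 73 71 68 71 77 83 86 90 95 100 103 104 106 107 108 109 110 110 111 111 111 111 111 111 111 111 111 111 111 109 104
111 111 109 99 84 79 83 86 89 95 101 104 105 105 105 105 105 103 102 102 104 107 108 109 110 111 111 111 111 111 111 111 110 110 109 103
111 112 109 104 95 95 101 104 
[... 5977 characters left out ...]
3 63 63 62 61 60 60 58 56 54 54 53 49 47 63 124 185 186 185 185
91 152 186 183 155 76 56 57 61 62 63 62 61 63 64 63 62 61 60 58 57 55 55 54 51 46 57 113 183 186 185 185
84 136 185 185 162 81 61 58 60 61 63 63 62 63 63 63 62 62 61 58 57 55 54 53 50 45 56 101 159 184 186 184
74 118 184 187 171 81 66 61 60 61 63 63 63 63 63 63 61 62 61 59 57 55 52 52 50 46 59 113 169 185 185 185
76 120 185 187 175 103 68 68 63 62 63 62 63 63 63 62 62 62 61 59 56 55 53 53 52 57 69 134 183 186 185 185
72 116 184 187 182 154 89 62 66 65 65 63 63 64 63 62 61 62 61 58 56 56 54 59 54 59 104 167 186 186 185 185
66 104 184 187 187 181 148 81 63 58 64 66 67 66 64 64 61 63 63 63 62 64 54 51 64 101 161 185 186 185 184 185
```

Run:
```python
from h import *
from scipy.ndimage import map_coordinates as mc, gaussian_filter as gf
T=np.load("T0.npy").mean(2);S=np.load("S0.npy").mean(2)
# bore edge via world-space circular sampling at z=101
for n,I,c0 in(("top",T,ray("top",301.8,187.5,101)[:2]),("side",S,ray("side",250,162.3,101)[:2])):
    c=c0.copy()
    for it in range(4):
        rs=np.arange(10,24,.25);P=[]
        for a in np.arange(0,2*np.pi,.05):
            if abs(np.sin(a-.19))<.35: continue
            q=np.array([proj(n,(c[0]+r*np.cos(a),c[1]+r*np.sin(a),101)) for r in rs])
            v=mc(I,[q[:,1],q[:,0]],order=3);g=np.gradient(v)
            k=g.argmax();P.append(c+rs[k]*np.array([np.cos(a),np.sin(a)]))
        P=np.array(P);x=np.linalg.lstsq(np.c_[2*P,np.ones(len(P))],(P**2).sum(1),rcond=None)[0];c=x[:2]
    print(n,"bore centre",c.round(1),"r",round(np.sqrt(x[2]+c@c),1))
    for r in(21,23,25,27):
        o=[]
        for b in(0,np.pi):
            A=np.arange(-.6,.8,.02);q=np.array([proj(n,(c[0]+r*np.cos(a+b),c[1]+r*np.sin(a+b),101)) for a in A])
            v=mc(I,[q[:,1],q[:,0]],order=3);w=np.clip(np.percentile(v,60)-15-v,0,None);k=v.argmin();w[abs(A-A[k])>.3]=0
            o+=[round(float((w*A).sum()/w.sum()),3)]
        print(r,"slot angles",o)
box=(262,152,76,80);u=up(np.load("T0.npy"),*box).mean(2)
p=world("top",[(264,172+0),(286,224)],55);d=p[0]-p[1];print("house yaw ~",np.arctan2(d[1],d[0]))
s=manip.get_state();print(s["ee_pos"],s["eef_rot"])
```

```text
top bore centre [ 578.9 -182.8] r 16.1
21 slot angles [0.169, 0.197]
23 slot angles [0.171, 0.192]
25 slot angles [0.174, 0.195]
27 slot angles [nan, 0.223]
side bore centre [ 581.9 -186.5] r 15.8
21 slot angles [0.189, 0.219]
23 slot angles [0.176, 0.21]
25 slot angles [0.169, 0.199]
27 slot angles [0.213, 0.171]
house yaw ~ 0.4000456398845721
[ 200.66884329 -618.23743084  302.64239921] [-3.10294634e+00 -4.90787930e-01 -5.81281431e-05]<stdin>:21: RuntimeWarning: invalid value encountered in scalar divide
```

arm_command(
  increments=[
    [[0.035,-0.02,0],[0,0,-0.03],0.06],
    [[0.07,-0.04,0],[0,0,-0.06],0.06],
    [[0.105,-0.06,0],[0,0,-0.096],0.06],
    [[0.14,-0.08,0],[0,0,-0.096],0.06],
    [[0.175,-0.1,0],[0,0,-0.096],0.06],
    [[0.21,-0.12,0],[0,0,-0.096],0.06],
    [[0.245,-0.14,0],[0,0,-0.096],0.06],
    [[0.28,-0.16,0],[0,0,-0.096],0.06],
  ],
)

```text
time_s: 1.17
ee_pos: [418.7, -378.1, 303.0]
eef_rot: [3.076, 0.639, 0.001]
contact_force: [0.9, -0.1, 0.4]
gripper_width: 60.3
finger_force: 0.0
```

arm_command(
  increments=[
    [[0.022,-0.033,0],[0,0,0],0.06],
    [[0.044,-0.066,0],[0,0,0],0.06],
    [[0.066,-0.099,0],[0,0,0],0.06],
    [[0.088,-0.132,0],[0,0,0],0.06],
    [[0.11,-0.165,0],[0,0,0],0.06],
    [[0.132,-0.198,0],[0,0,0],0.06],
    [[0.154,-0.231,0],[0,0,0],0.06],
    [[0.176,-0.264,0],[0,0,0],0.06],
  ],
)

```text
time_s: 1.83
ee_pos: [474.0, -65.6, 303.0]
eef_rot: [3.076, 0.639, 0.001]
contact_force: [1.0, -0.3, -0.2]
gripper_width: 60.0
finger_force: 0.0
```

arm_command(
  increments=[
    [[0.022,-0.033,0],[0,0,0],0.06],
    [[0.044,-0.066,0],[0,0,0],0.06],
    [[0.066,-0.099,0.01],[0,0,0],0.06],
    [[0.088,-0.132,0.02],[0,0,0],0.06],
    [[0.11,-0.165,0.03],[0,0,0],0.06],
    [[0.132,-0.198,0.04],[0,0,0],0.06],
    [[0.15,-0.225,0.05],[0,0,0],0.06],
    [[0.157,-0.241,0.05],[0,0,0],0.06],
  ],
)

```text
time_s: 2.5
ee_pos: [521.4, 221.2, 251.0]
eef_rot: [-3.072, -0.646, 0.001]
contact_force: [0.6, 0.3, 0.0]
gripper_width: 60.1
finger_force: 0.0
```

```bash
cat >> h.py <<'E'
def go(x,y,yaw):
    s=manip.get_state();e=s["ee_pos"];w=2*np.arctan2(s["eef_rot"][1],s["eef_rot"][0]);w=(w+np.pi)%(2*np.pi)-np.pi
    d=np.array([x,y])-e[:2];print("t",s["time_s"],"ee",e.round(2),"rot",s["eef_rot"].round(4),"yaw",round(w,4),"tool dx,dy",np.round([d@[np.cos(w),np.sin(w)],d@[np.sin(w),-np.cos(w)]],2),"turn",round(w-yaw,4),"F",s["contact_force"].round(1),"q",s["joints"].round(2))
E
python3 -c "
from h import *
go(521.7,217,.41)"
```

```text
t 2.5 ee [521.37 221.15 251.  ] rot [-3.0723e+00 -6.4620e-01  1.5000e-03] yaw 0.4146 tool dx,dy [-1.37  3.94] turn 0.0046 F [0.6 0.3 0. ] q [-0.42  0.57 -0.05  1.81  0.03  0.76 -1.64]
```

arm_command(
  increments=[
    [[0,0,0.03],[0,0,0],0.06],
    [[0,0,0.055],[0,0,0],0.06],
    [[0,0,0.06],[0,0,0],0.06],
    [[0,0,0.06],[0,0,0],0.06],
  ],
)

```text
time_s: 2.83
ee_pos: [520.9, 215.7, 191.3]
eef_rot: [3.075, 0.639, -0.006]
contact_force: [0.4, 0.3, -0.8]
gripper_width: 60.2
finger_force: 0.0
```

```bash
python3 -c "
from h import *
go(521.8,217,.41)"
```

```text
t 2.8333 ee [520.92 215.69 191.26] rot [ 3.0749  0.6389 -0.0058] yaw 0.4097 tool dx,dy [ 1.33 -0.85] turn -0.0003 F [ 0.4  0.3 -0.8] q [-0.42  0.65 -0.04  1.86  0.04  0.63 -1.64]
```

arm_command(
  increments=[
    [[0.0013,-0.0008,0.02],[0,0,0],0.06],
    [[0.0013,-0.0008,0.037],[0,0,0],0.06],
    [[0.0013,-0.0008,0.039],[0,0,0],0.06],
    [[0.0013,-0.0008,0.039],[0,0,0],0.03],
    [[0.0013,-0.0008,0.039],[0,0,0],0.0],
    [[0.0013,-0.0008,0.039],[0,0,0],0.0],
    [[0.0013,-0.0008,0.039],[0,0,0],0.0],
    [[0.0013,-0.0008,0.039],[0,0,0],0.0],
  ],
)

```text
time_s: 3.5
ee_pos: [523.2, 217.6, 154.6]
eef_rot: [-3.076, -0.639, -0.003]
contact_force: [-0.7, -0.6, -0.4]
gripper_width: 29.9
finger_force: 0.0
```

arm_command(
  increments=[
    [[0,0,0],[0,0,0],0.0],
    [[0,0,0],[0,0,0],0.0],
    [[0,0,0],[0,0,0],0.0],
  ],
)

```text
time_s: 3.75
ee_pos: [522.8, 217.5, 153.9]
eef_rot: [-3.076, -0.639, -0.0]
contact_force: [0.6, 0.0, 2.1]
gripper_width: 13.9
finger_force: 30.0
```

```bash
python3 -c "
from h import *
go(521.8,217,.41);s=manip.get_state();print(s['gripper_width'],s['finger_force'],s['torque'])"
```

```text
t 3.75 ee [522.8  217.49 153.89] rot [-3.0758e+00 -6.3920e-01 -4.0000e-04] yaw 0.4098 tool dx,dy [-1.11  0.06] turn -0.0002 F [0.6 0.  2.1] q [-0.42  0.71 -0.04  1.88  0.05  0.55 -1.65]
13.854121564649219 29.994203746318817 [-0.04912685  0.08020423 -0.02464491]
```

arm_command(
  increments=[
    [[0,0,-0.01],[0,0,0],0.0],
    [[0,0,-0.03],[0,0,0],0.0],
    [[0,0,-0.065],[0,0,0],0.0],
    [[0,0,-0.1],[0,0,0],0.0],
    [[0,0.01,-0.125],[0,0,0],0.0],
    [[-0.01,0.04,-0.13],[0,0,0.05],0.0],
    [[-0.02,0.08,-0.13],[0,0,0.1],0.0],
    [[-0.03,0.118,-0.13],[0,0,0.1],0.0],
  ],
)

```text
time_s: 4.42
ee_pos: [542.3, 96.6, 285.2]
eef_rot: [-3.104, -0.485, -0.003]
contact_force: [0.6, -1.7, -1.8]
gripper_width: 14.0
finger_force: 30.0
```

```bash
python3 -c "
from h import *
go(580,-184.5,.185)"
```

```text
t 4.4167 ee [542.27  96.59 285.21] rot [-3.1038 -0.4853 -0.0032] yaw 0.3102 tool dx,dy [-49.87 279.19] turn 0.1252 F [ 0.6 -1.7 -1.8] q [-0.21  0.51 -0.02  1.82  0.01  0.82 -1.5 ]
```

arm_command(
  increments=[
    [[-0.007,0.04,0],[0,0,0.05],0.0],
    [[-0.014,0.08,0],[0,0,0.1],0.0],
    [[-0.021,0.12,0],[0,0,0.125],0.0],
    [[-0.028,0.16,0],[0,0,0.125],0.0],
    [[-0.036,0.2,0],[0,0,0.125],0.0],
    [[-0.043,0.24,0],[0,0,0.125],0.0],
    [[-0.049,0.27,0],[0,0,0.125],0.0],
    [[-0.05,0.277,0],[0,0,0.125],0.0],
  ],
)

```text
time_s: 5.08
ee_pos: [578.0, -189.7, 284.1]
eef_rot: [3.125, 0.276, -0.001]
contact_force: [-1.0, -1.3, -1.6]
gripper_width: 13.6
finger_force: 30.0
```

arm_command(
  increments=[
    [[0,0,0.01],[0,0,0],0.0],
    [[0,0,0.018],[0,0,0],0.0],
    [[0,0,0.018],[0,0,0],0.0],
    [[0,0,0.018],[0,0,0],0.0],
  ],
)

```text
time_s: 5.42
ee_pos: [578.6, -179.1, 264.7]
eef_rot: [-3.125, -0.295, 0.003]
contact_force: [0.1, -0.3, -1.3]
gripper_width: 13.9
finger_force: 30.0
```

Run:
```python
from h import *
go(580,-184.5,.185)
S=avg("side");np.save("S1.npy",S)
u=cv2.resize(S[100:190,200:305,::-1].astype(np.float32),None,fx=6.6,fy=6.6,interpolation=cv2.INTER_CUBIC)
cv2.imwrite("pics/s1.png",np.clip(u*1.1,0,255))
go(580,-184.5,.185)
```

```text
t 5.4167 ee [ 578.63 -179.06  264.67] rot [-3.1255 -0.2949  0.0034] yaw 0.1881 tool dx,dy [0.33 5.6 ] turn 0.0031 F [ 0.1 -0.3 -1.3] q [ 0.24  0.61  0.02  1.69 -0.01  0.85 -1.12]
t 5.6167 ee [ 579.38 -180.69  266.02] rot [-3.1279e+00 -2.9250e-01 -9.0000e-04] yaw 0.1865 tool dx,dy [-0.1   3.86] turn 0.0015 F [-0.2 -1.2 -1.1] q [ 0.25  0.61  0.02  1.68 -0.01  0.85 -1.12][ WARN:0@1.378] global loadsave.cpp:1063 imwrite_ Unsupported depth image for selected encoder is fallbacked to CV_8U.
```

View pics/s1.png

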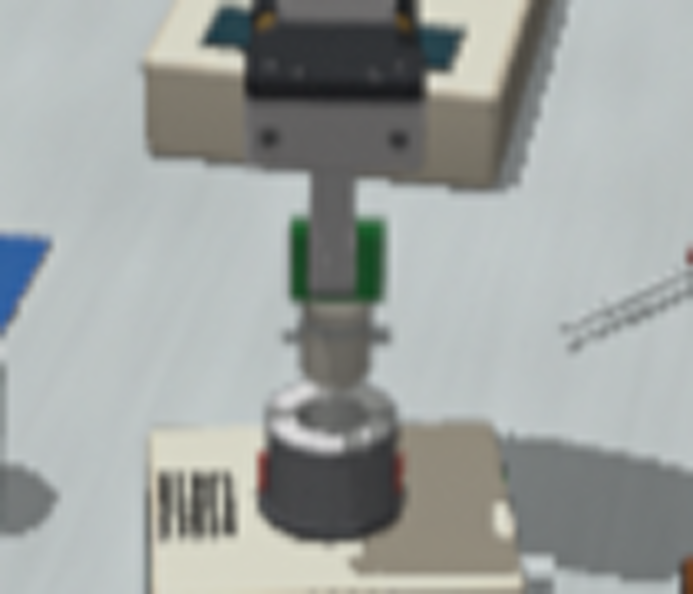

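Run:
```python
from h import *
S=np.load("S1.npy");r,g,b=S[...,0],S[...,1],S[...,2];G=S.mean(2)
def xat(u,v,y):
    c=cal("side");R=np.array(c["R"]);o=-R.T@np.array(c["t"]);d=R.T@np.array([(u-c["cx"])/c["fx"],(v-c["cy"])/c["fy"],1]);k=(y-o[1])/d[1];return o+d*k
def edges(sig,th):
    i=np.nonzero(sig>th)[0];a,e=i[0],i[-1]
    return a-(sig[a]-th)/(sig[a]-sig[a-1]), e+(sig[e]-th)/(sig[e]-sig[e+1])
for v in range(134,145):
    s=(g-np.maximum(r,b))[v,236:266];L,Rr=edges(s,s.max()/2);m=236+(L+Rr)/2;print("grip",v,(236+L).round(2),(236+Rr).round(2),xat(m,v,-180.7).round(1))
for v in (146,147,148,149,153,154,155,156):
    bg=(G[v,238]+G[v,264])/2;s=bg-G[v,240:262];th=s.max()/2
    L,Rr=edges(s,th);m=240+(L+Rr)/2;print("body",v,(240+L).round(2),(240+Rr).round(2),xat(m,v,-180.7).round(1))
for v in range(168,178):
    s=150-G[v,230:270];L,Rr=edges(s,30);m=230+(L+Rr)/2;print("turret",v,(230+L).round(2),(230+Rr).round(2),xat(m,v,-184.5).round(1))
print(G[140:165,251].astype(int), S[140:165,251].astype(int)[:, :].tolist())
for v in range(154,163):print(v,G[v,240:262].astype(int))
for X in [(579.4,-180.7+15,124),(579.4,-180.7+7,164)]:print(proj("side",X))
```

```text
grip 134 243.65 257.56 [ 579.5 -180.7  196.8]
grip 135 243.72 257.52 [ 579.4 -180.7  193.7]
grip 136 243.85 257.42 [ 579.4 -180.7  190.6]
grip 137 243.79 257.42 [ 579.4 -180.7  187.4]
grip 138 243.79 257.41 [ 579.4 -180.7  184.3]
grip 139 243.77 257.35 [ 579.4 -180.7  181.1]
grip 140 243.73 257.38 [ 579.4 -180.7  178. ]
grip 141 243.67 257.28 [ 579.6 -180.7  174.8]
grip 142 243.68 257.25 [ 579.6 -180.7  171.6]
grip 143 243.68 257.16 [ 579.7 -180.7  168.4]
grip 144 243.69 257.1 [ 579.7 -180.7  165.2]
body 146 244.72 256.33 [ 579.2 -180.7  158.9]
body 147 245.08 256.0 [ 579.1 -180.7  155.7]
body 148 244.86 256.02 [ 579.4 -180.7  152.4]
body 149 244.57 256.76 [ 578.7 -180.7  149.2]
body 153 244.99 255.69 [ 579.4 -180.7  136.1]
body 154 245.01 255.65 [ 579.4 -180.7  132.8]
body 155 245.09 255.62 [ 579.3 -180.7  129.5]
body 156 245.48 255.38 [ 579.  -180.7  126.2]
turret 168 239.41 261.58 [ 578.9 -184.5   83.2]
turret 169 238.76 261.78 [ 579.6 -184.5   79.7]
turret 170 238.69 261.78 [ 579.6 -184.5   76.2]
turret 171 238.69 261.77 [ 579.6 -184.5   72.7]
turret 172 229.13 261.46 [ 594.1 -18
[... 995 characters left out ...]
5]
157 [174 176 177 177 174 158 136 114 102  98  91  89  88  87  98 131 172 178
 178 176 175 176]
158 [175 175 174 164 170 180 180 160 125 111 101  92  91  98 110 123 146 164
 175 177 176 177]
159 [171 162 170 181 186 194 191 170 142 128 109 101 104 112 120 119 122 132
 150 174 178 176]
160 [165 161 183 195 192 174 150 128 117 114 101  96  98 100 109 121 120 117
 126 152 176 176]
161 [146 146 169 178 160 122  98  93  96 100  94  91  88  85  91 110 117 114
 109 120 162 177]
162 [128 121 132 137 120  82  79  92  96  95  94  91  88  84  82  90 102  99
  93 102 153 176]
(np.float64(249.2652265577278), np.float64(159.4732496307815))
(np.float64(250.00504504889332), np.float64(145.67511959973422))
```

```bash
python3 -c "
from h import *
go(580.7,-184.7,.185)"
```

```text
t 5.6167 ee [ 579.38 -180.69  266.02] rot [-3.1279e+00 -2.9250e-01 -9.0000e-04] yaw 0.1865 tool dx,dy [0.55 4.19] turn 0.0015 F [-0.2 -1.2 -1.1] q [ 0.25  0.61  0.02  1.68 -0.01  0.85 -1.12]
```

arm_command(
  increments=[
    [[0.0005,0.0042,0],[0,0,0.0015],0.0],
    [[0.0005,0.0042,0.01],[0,0,0.0015],0.0],
    [[0.0005,0.0042,0.018],[0,0,0.0015],0.0],
    [[0.0005,0.0042,0.02],[0,0,0.0015],0.0],
    [[0.0005,0.0042,0.02],[0,0,0.0015],0.0],
    [[0.0005,0.0042,0.02],[0,0,0.0015],0.0],
  ],
)

```text
time_s: 6.12
ee_pos: [580.1, -185.8, 245.2]
eef_rot: [-3.128, -0.287, 0.001]
contact_force: [-0.3, -0.5, -0.8]
gripper_width: 13.7
finger_force: 30.0
```

```bash
python3 -c "
from h import *
go(580.7,-184.7,.185)"
```

```text
t 6.1167 ee [ 580.13 -185.77  245.19] rot [-3.1281e+00 -2.8740e-01  1.3000e-03] yaw 0.1832 tool dx,dy [ 0.75 -0.95] turn -0.0018 F [-0.3 -0.5 -0.8] q [ 0.25  0.63  0.02  1.7  -0.01  0.81 -1.11]
```

arm_command(
  increments=[
    [[0.0007,-0.0008,0.002],[0,0,0],0.0],
    [[0.0007,-0.0008,0.003],[0,0,0],0.0],
    [[0.0007,-0.0008,0.004],[0,0,0],0.0],
    [[0.0007,-0.0008,0.005],[0,0,0],0.0],
    [[0.0007,-0.0008,0.006],[0,0,0],0.0],
    [[0.0007,-0.0008,0.006],[0,0,0],0.0],
  ],
)

```text
time_s: 6.62
ee_pos: [580.7, -184.9, 239.5]
eef_rot: [-3.128, -0.287, 0.0]
contact_force: [0.6, -0.2, -2.7]
gripper_width: 13.9
finger_force: 30.0
```

```bash
python3 -c "
from h import *
go(580.7,-184.7,.185);print(manip.get_state()['torque'])"
```

```text
t 6.6167 ee [ 580.75 -184.9   239.55] rot [-3.1283e+00 -2.8740e-01  3.0000e-04] yaw 0.1832 tool dx,dy [-0.01 -0.21] turn -0.0018 F [ 0.6 -0.2 -2.7] q [ 0.25  0.64  0.02  1.7  -0.01  0.8  -1.11]
[ 0.05340361  0.0313896  -0.02546452]
```

arm_command(
  increments=[
    [[0,0,0.001],[0,0,0],0.0],
    [[0,0,0.002],[0,0,0],0.0],
    [[0,0,0.003],[0,0,0],0.0],
    [[0,0,0.003],[0,0,0],0.0],
  ],
)

```text
time_s: 6.95
ee_pos: [580.8, -184.9, 236.5]
eef_rot: [-3.128, -0.287, 0.0]
contact_force: [-0.9, 1.3, -1.3]
gripper_width: 13.9
finger_force: 30.0
```

arm_command(
  increments=[
    [[0,0,0.001],[0,0,0],0.0],
    [[0,0,0.002],[0,0,0],0.0],
    [[0,0,0.003],[0,0,0],0.0],
    [[0,0,0.003],[0,0,0],0.0],
  ],
)

```text
time_s: 7.28
ee_pos: [580.7, -184.9, 233.4]
eef_rot: [-3.128, -0.287, 0.001]
contact_force: [-0.2, -0.5, -1.0]
gripper_width: 13.9
finger_force: 30.0
```

arm_command(
  increments=[
    [[0,0,0.002],[0,0,0],0.0],
    [[0,0,0.004],[0,0,0],0.0],
    [[0,0,0.006],[0,0,0],0.0],
    [[0,0,0.007],[0,0,0],0.0],
    [[0,0,0.007],[0,0,0],0.0],
  ],
)

```text
time_s: 7.7
ee_pos: [580.7, -184.9, 226.3]
eef_rot: [-3.128, -0.287, 0.001]
contact_force: [-0.5, 0.3, -1.0]
gripper_width: 14.0
finger_force: 30.0
```

arm_command(
  increments=[
    [[0,0,0.001],[0,0,0],0.0],
    [[0,0,0.002],[0,0,0],0.0],
    [[0,0,0.003],[0,0,0],0.0],
    [[0,0,0.003],[0,0,0],0.0],
  ],
)

```text
time_s: 8.03
ee_pos: [580.8, -184.7, 223.5]
eef_rot: [-3.128, -0.288, 0.0]
contact_force: [-0.4, 0.8, -2.1]
gripper_width: 13.8
finger_force: 30.0
```

```bash
python3 -c "
from h import *
go(580.7,-184.7,.185);print(manip.get_state()['torque'])"
```

```text
t 8.0333 ee [ 580.79 -184.67  223.49] rot [-3.128e+00 -2.877e-01  3.000e-04] yaw 0.1835 tool dx,dy [-0.1   0.01] turn -0.0015 F [-0.4  0.8 -2.1] q [ 0.25  0.66  0.01  1.71 -0.01  0.77 -1.11]
[0.07996542 0.04286309 0.01460066]
```

arm_command(
  increments=[
    [[0,0,0.001],[0,0,0],0.0],
    [[0,0,0.002],[0,0,0],0.0],
    [[0,0,0.002],[0,0,0],0.0],
  ],
)

```text
time_s: 8.28
ee_pos: [580.8, -184.7, 221.5]
eef_rot: [-3.128, -0.288, 0.0]
contact_force: [-0.7, 1.5, -0.8]
gripper_width: 14.1
finger_force: 30.0
```

arm_command(
  increments=[
    [[0,0,0.001],[0,0,0],0.0],
    [[0,0,0.002],[0,0,0],0.0],
    [[0,0,0.002],[0,0,0],0.0],
  ],
)

```text
time_s: 8.53
ee_pos: [580.9, -184.7, 219.9]
eef_rot: [-3.128, -0.288, -0.0]
contact_force: [-0.5, 1.3, 2.6]
gripper_width: 14.1
finger_force: 30.0
```

arm_command(
  increments=[
    [[0,0,0.001],[0,0,0],0.0],
    [[0,0,0.002],[0,0,0],0.0],
    [[0,0,0.003],[0,0,0],0.0],
    [[0,0,0.004],[0,0,0],0.0],
    [[0,0,0.005],[0,0,0],0.0],
    [[0,0,0.006],[0,0,0],0.0],
    [[0,0,0.006],[0,0,0],0.0],
  ],
)

```text
time_s: 9.12
ee_pos: [581.0, -184.8, 213.8]
eef_rot: [-3.128, -0.288, -0.0]
contact_force: [-1.7, 2.4, 6.7]
gripper_width: 13.6
finger_force: 30.0
```

```bash
python3 -c "
from h import *
go(580.7,-184.7,.185);print(manip.get_state()['torque'])"
```

```text
t 9.1167 ee [ 580.96 -184.77  213.79] rot [-3.1283e+00 -2.8760e-01 -4.0000e-04] yaw 0.1834 tool dx,dy [-0.24 -0.11] turn -0.0016 F [-1.7  2.4  6.7] q [ 0.25  0.68  0.01  1.72 -0.01  0.75 -1.11]
[0.5810894  0.4634644  0.01111125]
```

arm_command(
  increments=[
    [[-0.0002,-0.0004,0.001],[0,0,0],0.0],
    [[-0.0002,-0.0004,0.002],[0,0,0],0.0],
    [[-0.0002,-0.0004,0.003],[0,0,0],0.0],
    [[-0.0002,-0.0004,0.004],[0,0,0],0.0],
    [[-0.0002,-0.0004,0.005],[0,0,0],0.0],
    [[-0.0002,-0.0004,0.006],[0,0,0],0.0],
    [[-0.0002,-0.0004,0.006],[0,0,0],0.0],
  ],
)

```text
time_s: 9.7
ee_pos: [580.9, -184.7, 208.2]
eef_rot: [3.128, 0.287, 0.001]
contact_force: [-1.1, 1.6, 7.7]
gripper_width: 13.7
finger_force: 30.0
```

arm_command(
  increments=[
    [[0,0,0.001],[0,0,0],0.0],
    [[0,0,0.002],[0,0,0],0.0],
    [[0,0,0.003],[0,0,0],0.0],
    [[0,0,0.003],[0,0,0],0.0],
  ],
)

```text
time_s: 10.03
ee_pos: [580.9, -184.7, 205.4]
eef_rot: [3.128, 0.287, 0.001]
contact_force: [-2.3, 3.2, 8.9]
gripper_width: 13.8
finger_force: 30.0
```

```bash
python3 -c "
from h import *
go(580.7,-184.7,.185);print(manip.get_state()['torque'])"
```

```text
t 10.0333 ee [ 580.88 -184.68  205.41] rot [3.1281e+00 2.8730e-01 1.5000e-03] yaw 0.1832 tool dx,dy [-0.18 -0.01] turn -0.0018 F [-2.3  3.2  8.9] q [ 0.25  0.69  0.01  1.73 -0.01  0.73 -1.11]
[0.47590985 0.60779883 0.02617773]
```

arm_command(
  increments=[
    [[-0.0002,-0.0005,0.001],[0,0,0],0.0],
    [[-0.0002,-0.0005,0.001],[0,0,0.04],0.0],
    [[-0.0002,-0.0005,0.001],[0,0,0.08],0.0],
    [[-0.0002,-0.0005,0.001],[0,0,0.12],0.0],
    [[-0.0002,-0.0005,0.001],[0,0,0.16],0.0],
    [[-0.0002,-0.0005,0.001],[0,0,0.16],0.0],
  ],
)

```text
time_s: 10.53
ee_pos: [581.2, -185.1, 205.0]
eef_rot: [3.139, 0.033, 0.004]
contact_force: [-1.1, 0.2, 9.5]
gripper_width: 14.0
finger_force: 30.0
```

```bash
python3 -c "
from h import *
go(580.7,-184.7,.185-.785);print(manip.get_state()['torque'])"
```

```text
t 10.5333 ee [ 581.19 -185.12  204.97] rot [3.1394 0.0334 0.0044] yaw 0.0213 tool dx,dy [-0.48 -0.43] turn 0.6213 F [-1.1  0.2  9.5] q [ 0.22  0.69  0.06  1.73 -0.06  0.72 -1.24]
[0.11465022 0.39009649 0.00777366]
```

arm_command(
  increments=[
    [[0,0,0.0005],[0,0,0.06],0.0],
    [[0,0,0.0005],[0,0,0.12],0.0],
    [[0,0,0.0005],[0,0,0.18],0.0],
    [[0,0,0.0005],[0,0,0.24],0.0],
    [[0,0,0.0005],[0,0,0.3],0.0],
    [[0,0,0.0005],[0,0,0.36],0.0],
    [[0,0,0.0005],[0,0,0.42],0.0],
    [[0,0,0.0005],[0,0,0.42],0.0],
  ],
)

```text
time_s: 11.2
ee_pos: [581.5, -185.6, 204.7]
eef_rot: [3.077, -0.623, 0.007]
contact_force: [-1.4, -0.4, 9.7]
gripper_width: 13.7
finger_force: 30.0
```

```bash
python3 -c "
from h import *
go(580.7,-184.7,.185-.785);print(manip.get_state()['torque'])"
```

```text
t 11.2 ee [ 581.49 -185.62  204.65] rot [ 3.077  -0.6233  0.0066] yaw -0.3998 tool dx,dy [-1.09 -0.54] turn 0.2002 F [-1.4 -0.4  9.7] q [ 0.15  0.69  0.18  1.73 -0.17  0.73 -1.55]
[-0.04887414  0.27026517 -0.06169632]
```

arm_command(
  increments=[
    [[0,0,0],[0,0,0.05],0.0],
    [[0,0,0],[0,0,0.1],0.0],
    [[0,0,0],[0,0,0.15],0.0],
    [[0,0,0],[0,0,0.19],0.0],
    [[0,0,0],[0,0,0.215],0.0],
    [[0,0,0],[0,0,0.215],0.0],
  ],
)

```text
time_s: 11.7
ee_pos: [581.5, -185.8, 204.7]
eef_rot: [2.993, -0.948, 0.007]
contact_force: [-1.1, -0.0, 9.3]
gripper_width: 14.3
finger_force: 30.0
```

```bash
python3 -c "
from h import *
go(580.7,-184.7,.185-.785);print(manip.get_state()['torque'])"
```

```text
t 11.7 ee [ 581.46 -185.77  204.66] rot [ 2.9933 -0.9477  0.0069] yaw -0.6132 tool dx,dy [-1.23 -0.44] turn -0.0132 F [-1.1 -0.   9.3] q [ 0.11  0.7   0.24  1.73 -0.23  0.73 -1.71]
[-0.0415809   0.28542809  0.06390883]
```

arm_command(
  increments=[
    [[0,0,0],[0,0,0.015],0.0],
    [[0,0,0],[0,0,0.03],0.0],
    [[0,0,0],[0,0,0.03],0.0],
  ],
)

```text
time_s: 11.95
ee_pos: [581.4, -185.8, 204.7]
eef_rot: [2.979, -0.992, 0.007]
contact_force: [-0.5, -0.3, 10.3]
gripper_width: 14.0
finger_force: 30.0
```

```bash
python3 -c "
from h import *
go(580.7,-184.7,.185-.785);print(manip.get_state()['torque'])"
```

```text
t 11.95 ee [ 581.41 -185.77  204.68] rot [ 2.9792 -0.9919  0.0069] yaw -0.6428 tool dx,dy [-1.21 -0.43] turn -0.0428 F [-0.5 -0.3 10.3] q [ 0.11  0.7   0.25  1.73 -0.24  0.73 -1.73]
[-0.00352316  0.27612218  0.0489946 ]
```

arm_command(
  increments=[
    [[0,0,0],[0,0,0.015],0.0],
    [[0,0,0],[0,0,0.03],0.0],
    [[0,0,0],[0,0,0.03],0.0],
  ],
)

```text
time_s: 12.2
ee_pos: [581.3, -185.9, 204.6]
eef_rot: [2.964, -1.036, 0.007]
contact_force: [-1.2, -1.1, 9.4]
gripper_width: 13.9
finger_force: 30.0
```

```bash
python3 -c "
from h import *
go(580.7,-184.7,.185-.785);print(manip.get_state()['torque'])"
```

```text
t 12.2 ee [ 581.28 -185.9   204.65] rot [ 2.9638 -1.0363  0.0066] yaw -0.6727 tool dx,dy [-1.2  -0.57] turn -0.0727 F [-1.2 -1.1  9.4] q [ 0.1   0.7   0.26  1.73 -0.25  0.73 -1.76]
[-0.08583568  0.28422152  0.11591089]
```

arm_command(
  increments=[
    [[0,0,0],[0,0,0.015],0.0],
    [[0,0,0],[0,0,0.03],0.0],
    [[0,0,0],[0,0,0.03],0.0],
  ],
)

```text
time_s: 12.45
ee_pos: [581.2, -186.0, 204.7]
eef_rot: [2.948, -1.079, 0.007]
contact_force: [-0.2, -1.6, 10.1]
gripper_width: 13.4
finger_force: 30.1
```

```bash
python3 -c "
from h import *
go(580.7,-184.7,.185-.785);print(manip.get_state()['torque'])"
```

```text
t 12.45 ee [ 581.2  -186.05  204.67] rot [ 2.9481 -1.0792  0.0066] yaw -0.7018 tool dx,dy [-1.25 -0.7 ] turn -0.1018 F [-0.2 -1.6 10.1] q [ 0.1   0.7   0.27  1.73 -0.25  0.74 -1.78]
[-0.12483638  0.39038928  0.3446877 ]
```

arm_command(
  increments=[
    [[0,0,0],[0,0,-0.04],0.0],
    [[0,0,0],[0,0,-0.085],0.0],
    [[0,0,0],[0,0,-0.085],0.0],
    [[0,0,-0.001],[0,0,-0.085],0.0],
    [[0,0,-0.002],[0,0,-0.085],0.0],
    [[0,0,-0.003],[0,0,-0.085],0.0],
    [[0,0,-0.003],[0,0,-0.085],0.0],
  ],
)

```text
time_s: 13.03
ee_pos: [581.4, -185.8, 207.7]
eef_rot: [2.992, -0.954, 0.007]
contact_force: [-1.0, -0.2, 7.9]
gripper_width: 13.9
finger_force: 30.0
```

```bash
python3 -c "
from h import *
go(580.7,-184.7,.185-.785);print(manip.get_state()['torque'])"
```

```text
t 13.0333 ee [ 581.4  -185.79  207.66] rot [ 2.9916 -0.9537  0.0069] yaw -0.6172 tool dx,dy [-1.2  -0.48] turn -0.0172 F [-1.  -0.2  7.9] q [ 0.11  0.7   0.24  1.73 -0.23  0.74 -1.72]
[-0.07286735  0.16721571 -0.01123976]
```

arm_command(
  increments=[
    [[0,0,-0.001],[0,0,0],0.0],
    [[0,0,-0.002],[0,0,0],0.0],
    [[0,0,-0.003],[0,0,0],0.0],
    [[0,0,-0.003],[0,0,0],0.0],
  ],
)

```text
time_s: 13.37
ee_pos: [581.4, -185.8, 210.5]
eef_rot: [2.992, -0.954, 0.007]
contact_force: [0.9, -1.5, 7.5]
gripper_width: 13.8
finger_force: 30.0
```

```bash
python3 -c "
from h import *
go(580.7,-184.7,.185-.785);print(manip.get_state()['torque'])"
```

```text
t 13.3667 ee [ 581.39 -185.76  210.45] rot [ 2.9916 -0.9536  0.0067] yaw -0.6172 tool dx,dy [-1.18 -0.47] turn -0.0172 F [ 0.9 -1.5  7.5] q [ 0.11  0.69  0.25  1.73 -0.23  0.74 -1.72]
[-0.09090857  0.05913727  0.01749464]
```

arm_command(
  increments=[
    [[0,0,-0.001],[0,0,0],0.0],
    [[0,0,-0.002],[0,0,0],0.0],
    [[0,0,-0.002],[0,0,0],0.0],
  ],
)

```text
time_s: 13.62
ee_pos: [581.4, -185.8, 212.3]
eef_rot: [2.992, -0.954, 0.007]
contact_force: [0.5, -0.4, 7.7]
gripper_width: 14.0
finger_force: 30.0
```

arm_command(
  increments=[
    [[0,0,-0.001],[0,0,0],0.0],
    [[0,0,-0.002],[0,0,0],0.0],
    [[0,0,-0.002],[0,0,0],0.0],
  ],
)

```text
time_s: 13.87
ee_pos: [581.3, -185.6, 213.8]
eef_rot: [2.992, -0.954, 0.006]
contact_force: [1.2, -2.5, 2.9]
gripper_width: 13.9
finger_force: 30.0
```

```bash
python3 -c "
from h import *
go(580.7,-184.7,.185-.785);print(manip.get_state()['torque'])"
```

```text
t 13.8667 ee [ 581.3  -185.64  213.75] rot [ 2.9915 -0.9537  0.006 ] yaw -0.6173 tool dx,dy [-1.03 -0.42] turn -0.0173 F [ 1.2 -2.5  2.9] q [ 0.11  0.69  0.25  1.73 -0.23  0.75 -1.72]
[-0.59305418 -0.43988696 -0.02738713]
```

arm_command(
  increments=[
    [[0,0,-0.0004],[0,0,0],0.0],
    [[0,0,-0.0004],[0,0,0],0.014],
    [[0,0,-0.0004],[0,0,0],0.02],
    [[0,0,-0.0004],[0,0,0],0.04],
    [[0,0,-0.0004],[0,0,0],0.05],
    [[0,0,-0.0004],[0,0,0],0.05],
    [[0,0,-0.0004],[0,0,0],0.05],
  ],
)

```text
time_s: 14.45
ee_pos: [579.9, -183.5, 213.2]
eef_rot: [-2.993, 0.953, 0.002]
contact_force: [0.2, -0.7, 0.3]
gripper_width: 43.4
finger_force: 0.0
```

arm_command(
  increments=[
    [[0,0,-0.01],[0,0,0],0.05],
    [[0,0,-0.04],[0,0,0],0.05],
    [[0,0,-0.08],[0,0,0],0.05],
    [[0,0,-0.12],[0,0,0],0.05],
    [[-0.04,0,-0.12],[0,0,0],0.05],
    [[-0.08,0,-0.12],[0,0,0],0.05],
    [[-0.12,0,-0.12],[0,0,0],0.05],
    [[-0.13,0,-0.12],[0,0,0],0.05],
  ],
)

```text
time_s: 15.12
ee_pos: [468.9, -105.5, 334.0]
eef_rot: [-2.992, 0.95, 0.009]
contact_force: [-0.6, 0.6, -0.9]
gripper_width: 49.9
finger_force: 0.0
```

Run:
```python
from h import *
go(580,-184.5,0)
S=avg("side");np.save("S2.npy",S)
A=S[130:190,215:290];B=S[228:318,210:285]
W=np.zeros((600,800,3))
a=cv2.resize(A,(600,480),interpolation=cv2.INTER_CUBIC);W[:480,:600]=a;W[:240,600:]=cv2.resize(B,(200,240),interpolation=cv2.INTER_CUBIC)
cv2.imwrite("pics/s2.png",np.clip(W[:,:,::-1],0,255).astype(np.uint8))
for d in(29,22,36):
    c=(580.9,-185.1);z=101-d;print(d,[np.round(proj("side",(c[0],c[1],z+h)),1) for h in(40,74)])
```

```text
t 15.1167 ee [ 468.95 -105.54  333.97] rot [-2.9924  0.9496  0.0088] yaw -0.6146 tool dx,dy [136.26   0.48] turn -0.6146 F [-0.6  0.6 -0.9] q [-0.06  0.36  0.3   1.94 -0.14  0.87 -1.87]
29 [array([250. , 159.4]), array([250.2, 149.1])]
22 [array([250. , 157.3]), array([250.2, 146.9])]
36 [array([250. , 161.4]), array([250.1, 151.2])]
```

View pics/s2.png

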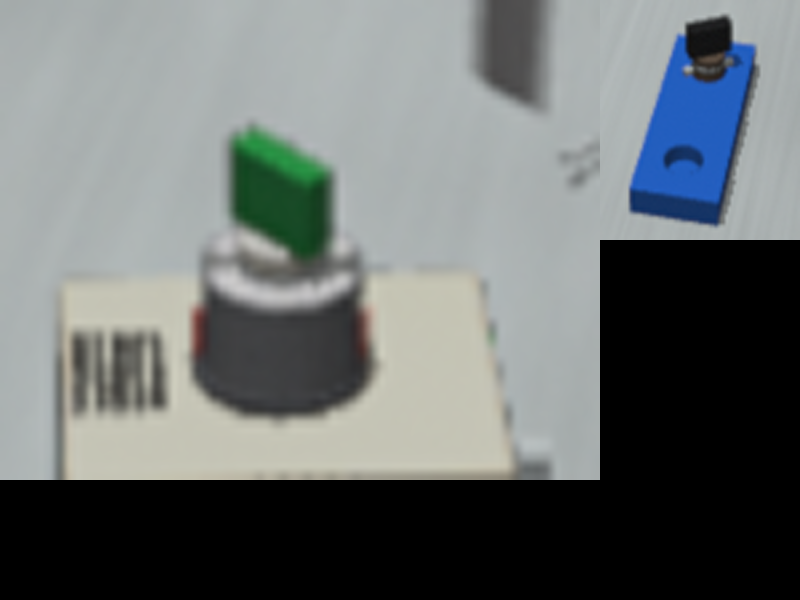

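The lamp is upright in the socket. Its top face centre is at about pixel (250,149.3), against a predicted (250.2,149.1) for 29 mm depth. The spent lamp is still in its hole and the arm is clear.

```bash
python3 -c "
from cell import manip
print(manip.finish_job())"
```

```text
the job is handed in; nothing more can be done
None
```

I fitted the new lamp in the cream lamp house's socket, twisted it into its notches and let go. The last picture put it at the 29 mm lock level with the spent lamp still in the caddy, and I handed the job in at about 15 s without getting a verdict back.

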